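Stand the toy duck up in the painting stand and lock it

ROBOT

A 7-joint arm with a two-finger parallel gripper is mounted at the origin on the work surface. World frame = base frame: x ahead of the robot, y to its left, z up, the work surface at z = 0. Lengths are in mm, angles in rad, forces in N, time in s.
With the tool pointing down it reaches from about 400 to 850 mm from the base axis. Payload 10.4 kg.
Tool frame: the origin (TCP) lies midway between the tips of the shut fingers; the grasp point (between the pads) lies 19 mm behind it; z points along the fingers, y is the direction in which the jaws open and shut (so a half turn about z gives the same grasp; the last joint's range is limited). The gripper opens to 87 mm and grips with 3 to 60 N. Pads are 19 mm wide; open, the fingers measure 117 mm over their backs; the gripper's body (75 mm by 190 mm) begins 51 mm behind the grasp point.
Start: joints at [1.174, 0.332, -0.065, 1.46, 0.022, 1.35, -0.088], TCP at [228.245, -581.856, 222.576] pointing down, gripper open.
Joint ranges: [-2.6, 2.6], [-0.5, 2.12], [-1.47, 1.34], [0.16, 2.42], [-1.27, 4.41], [0.06, 2.06], [-2.6, 2.6]. Speed limits (rad/s): [2.22, 2.22, 2.79, 2.79, 3.14, 3.14, 3.14].

INTERFACE

Orientations are given as a unit quaternion [w, x, y, z].
In Python, from bench import robot, imaging gives the robot as it stands.
- The arm moves only by the tool play_rows, never from a script. Its argument "increments" is a list that holds one entry, the list of rows, each a list of 5 numbers: the finger opening in mm, from 0 to 87, then the shift along the tool's x, y, z in mm, then the turn about the tool's z in rad. In form: [[[claw, x, y, z, twist], ...]]. A call has 1 to 10 rows; each row is the pose to reach, as a shift and turn from the pose measured when the call began, along the tool's axes at that moment; what a row does not reach only later rows make up. A row lasts 1/12 s, in which the tool goes at most 41.7 mm and 7.16 degrees, less where a joint would pass 70% of its speed; a pose out of reach is approached as far as the arm can. A call with a gripper value outside its range is refused whole. The fingers move at their own pace and stop on an object; "squeeze" is the grip in N (left out, the last holds). Time passes only in rows, so rows that repeat a pose let the fingers close. It gives the time, the measured TCP pose, the force and the opening at its end, in the units of the state.
- robot.get_obs(): the state, without advancing time (a new reading comes with each control period).
- imaging.get_image(name): name is "scene" or "top" or "wrist"; returns a dict with "image" (384x512x3 uint8, red, green, blue), "fx", "fy", "cx", "cy" (pixels), "position" and "attitude" of the camera in the world. Camera axes: x right, y up, looking along -z (the intrinsics and any distortion apply to the point x, -y, -z); pixel columns grow to the right and rows downward; lengths in mm; the calibration is good to about 2 mm. A picture is of the moment at which its call begins. There is no depth.
- robot.finish_job(): hands the job in, once; it reports no verdict.
The state is a dict: "clock": time; "joints": joint angles; "qd": joint speeds; "joint_torque": joint torques, N m; "tcp_pos": TCP position; "eef_rot": TCP orientation; "wrist_force": force on the tool from outside, world axes, zero at the start; "moment": the same for the moment, N m; "grip_width": finger opening in mm.
Only numpy, scipy, OpenCV 4.12 (cv2) and the standard library are available. Lean on these libraries where they do the work, as an engineer would, in place of code of your own. Each camera call takes 0.05 s, during which the arm holds its last target. There are 200 camera calls.

TASK

The bare wooden duck has fallen back in the painting stand. Tip it upright so that it stands on its foot in the slot against the front fence, then lower the red chock fully down into the pocket behind it so that it cannot fall back again. Leave the paint jar, the hammer and the finished blue duck where they are.

Things in the scene. Friction and masses are not known exactly. Their poses are not given: they have to be found in the camera images.
- stand: Wooden painting stand, fixed to the bench. Frame: z up, x from back rest towards front fence, y along the slot; origin on the bench top under the slot face of the fence. Base board 165 x 180 x 20 mm (x -120 to 45, y -90 to 90); its top, the deck, is at z 20. Fence and back rest are dark upright boards 150 mm long (y), 70 mm apart; that gap is the slot and, behind it, the pocket.
- fence (a point): Middle of the fence's top edge on the slot side, stand frame (0, 0, 90) mm. The fence is 16 mm thick, x 0 to 16, and 150 mm long in y.
- rest (a point): Middle of the back rest's top edge on the pocket side, stand frame (-70, 0, 80.5) mm. The back rest is 14 mm thick, x -84 to -70, and 150 mm long in y.
- slot (a point): Point on the deck where the middle of the duck's underside belongs when it stands upright, flat against the fence: stand frame (-10, 0, 20) mm. The duck may stand up to 40 mm to either side in y.
- pocket (a point): Pocket centre on the deck, where the middle of the chock's underside belongs: stand frame (-45, 0, 20) mm. With the duck upright against the fence the pocket is 50 mm wide in x (-70 to -20) and 70 mm in y, between two pale low cheeks on the deck (x -70 to -48, y +-35 to +-45, up to z 34).
- duck: Bare pale plywood duck, 150 mm tall, 20 mm thick. Origin: middle of its flat underside; z from foot to head, x across the thickness, y along the foot (y +-48). Body 92 mm wide up to z 100; round head, radius 28, centred at y -12, z 122. Starts leaning back 42 degrees over the back rest (its z tipped to the stand's -x), foot at the fence, head 30 mm past the rest. Upright, it stands freely.
- chock: Retaining chock, loose, standing upright on the bench, about 0.18 kg. Origin: middle of its underside, z up. Red block 41 mm (x) by 60 mm (y) by 62 mm tall, with a pale wooden grip tab 28 mm (x) by 36 mm (y) on top of it, z 60 to 125 mm. In the pocket its x lies along the stand's x (either way round).
- jar: Paint jar with blue label and white cap, 60 mm in diameter, 85 mm tall; bystander. Origin: middle of its underside.
- hammer: Hammer lying on the bench, 260 mm long along its x; bystander.
- finished_duck: Finished blue duck on a pale foot board 50 x 110 mm, 150 mm tall; bystander. Origin: middle of its underside.
Things that resemble listed ones, but are neither listed nor needed, are in the scene too. What is shaped like the duck but green, pink or turquoise is not meant.

How it is judged (in metres and radians):
On the way, in this order (a step that is already met when the one before it is completed fails the run):
1. the duck stands upright in the slot, the chock not yet in its pocket (angle between duck's own z axis and vertical below 0.12 rad and angle between the x axis of duck and the x axis of stand, either way round below 0.15 rad and x of duck in the frame of stand between -0.022 and -0.004 m and y of duck in the frame of stand between -0.05 and 0.05 m and z of duck in the frame of stand between 0.012 and 0.026 m and not (x of chock in the frame of stand between -0.054 and -0.036 m and y of chock in the frame of stand between -0.012 and 0.012 m and z of chock in the frame of stand between 0.012 and 0.026 m and angle between chock's own z axis and vertical below 0.12 rad)), for 0.2 s.
2. the chock is fully down in the pocket behind the upright duck (angle between each of duck, chock's own z axis and vertical below 0.12 rad and angle between the x axis of duck and the x axis of stand, either way round below 0.15 rad and x of duck in the frame of stand between -0.022 and -0.004 m and y of duck in the frame of stand between -0.05 and 0.05 m and z of duck in the frame of stand between 0.012 and 0.026 m and x of chock in the frame of stand between -0.054 and -0.036 m and y of chock in the frame of stand between -0.012 and 0.012 m and z of chock in the frame of stand between 0.012 and 0.026 m), for 0.2 s.
At the end, for the whole second after the job is handed in: Duck and chock at rest, both upright within 0.12 rad and down on the deck (underside within 6 to 8 mm). Duck: square to the slot within 0.15 rad, x -22 to -4 mm in the stand's frame, y within 50 mm. Chock: within 9 mm (x) and 12 mm (y) of the pocket's centre (all of step 2 and linear speed of each of duck, chock below 0.02 m/s); the robot touches nothing.
It fails at once if a bystander (jar, hammer or finished duck) is moved more than 30 mm (distance of any of jar, hammer, finished_duck from where it was at the start of the episode above 0.03 m).
It also fails if it takes over 61 s, if anything falls off the work surface, if the arm or the gripper's body presses on something with over 40 N, if the wrist force passes 120 N, or if a joint passes its speed limit or range.

## Working session

There is one attempt and no reset: what is moved stays moved. The work goes in short steps, Python scripts to look and compute and a tool call to move; the robot and the scene stay as the last step left them, time stands still between calls to the robot, and variables do not carry over. Pictures are saved under pics/ and viewed, about 8 in all and at most 12, crops included, and the job is handed in when it is done.

Besides the shell and the picture viewer there is one more tool, called after "Call:" by a JSON object that holds its "fn" and its "kwargs". play_rows: Moves the arm, as the interface text tells. Its arguments: {"type":"object","properties":{"increments":{"type":"array"},"squeeze":{"type":"number"}},"required":["increments"]}

```bash
mkdir -p pics; ls; python3 - <<'E'
from bench import robot, imaging
import cv2,pickle
o=robot.get_obs();print(o)
d={}
for n in("scene","top"):
    c=imaging.get_image(n);d[n]=c
    cv2.imwrite(f"pics/{n}0.png",cv2.resize(c["image"][:,:,::-1],(768,576),interpolation=cv2.INTER_CUBIC))
    print(n,{k:v for k,v in c.items() if k!="image"})
pickle.dump(d,open("c0.pkl","wb"))
E
```

```text
pics
{'clock': 0.0, 'joints': array([ 1.17438097,  0.33286823, -0.06468468,  1.46091208,  0.02159493,
        1.34993221, -0.08850109]), 'qd': array([ 0.00072056, -0.00209386, -0.00044469, -0.00050925, -0.00231945,
       -0.00153395, -0.00053352]), 'joint_torque': array([-1.23788464e-03, -6.23251891e+01,  2.37160519e-02, -3.89902639e+01,
       -6.13794895e-02,  3.97442293e-02,  1.23721024e-04]), 'tcp_pos': array([ 228.07747751, -581.48368848,  221.77014853]), 'eef_rot': array([-6.92975504e-04,  9.82582960e-01,  1.85823088e-01, -1.64985013e-04]), 'wrist_force': array([0.473706  , 0.44961859, 0.0807879 ]), 'moment': array([ 0.03089151, -0.02094718,  0.03450818]), 'grip_width': 86.99349317526065}
scene {'fx': 405.77057997151184, 'fy': 405.77057997151184, 'cx': 255.27820058008453, 'cy': 191.3282051291443, 'position': array([1063.67523587,  837.9682843 , 1014.96175927]), 'attitude': array([0.23226334, 0.10481245, 0.38233535, 0.88819355])}
top {'fx': 404.17329233036617, 'fy': 404.17329233036617, 'cx': 256.9404263616158, 'cy': 197.1286372708233, 'position': array([ 347.57763162,   -9.7636493 , 1318.45103457]), 'attitude': array([ 0.70971807,  0.05959622, -0.04626031, -0.70043453])}
```

View pics/scene0.png

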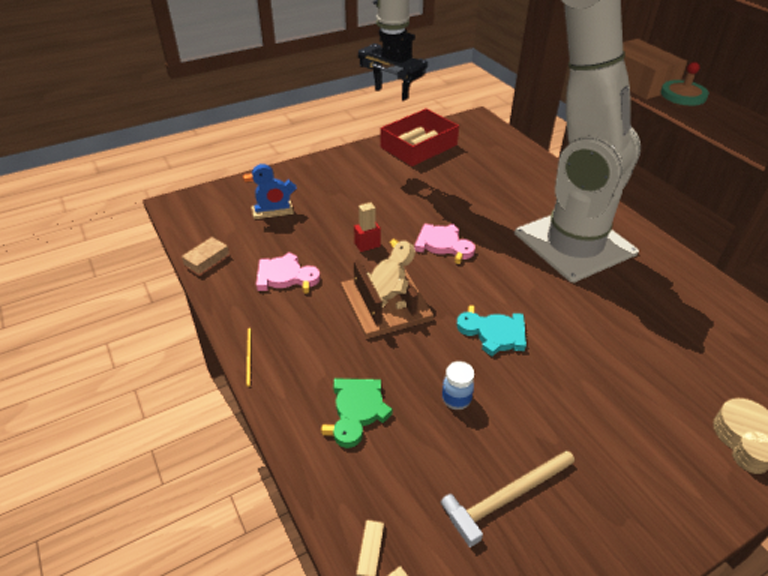

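View pics/top0.png

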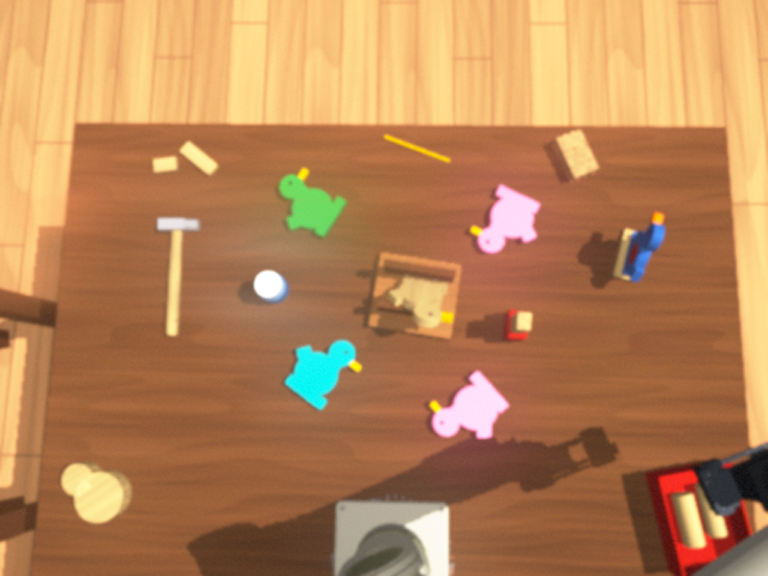

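The pictures show the stand near (415,295) in the top view, with the fence on the far (+x) side and the duck leaning towards the robot. The chock is at (518,325), the jar at (268,288), the hammer at (175,275) and the blue duck at (637,255). The first step is a coarse triangulation.

```bash
cat > h.py <<'E'
import numpy as np
from scipy.spatial.transform import Rotation as R
def rot(q): return R.from_quat(np.r_[q[1:],q[0]])
def ray(c,u,v):
    d=rot(c["attitude"]).apply([(u-c["cx"])/c["fx"],-(v-c["cy"])/c["fy"],-1]); return c["position"],d/np.linalg.norm(d)
def atz(c,u,v,z):
    p,d=ray(c,u,v); return p+d*(z-p[2])/d[2]
def tri(*obs):
    A=0;b=0
    for c,u,v in obs:
        p,d=ray(c,u,v);P=np.eye(3)-np.outer(d,d);A=A+P;b=b+P@p
    x=np.linalg.solve(A,b); return x,[np.linalg.norm((np.eye(3)-np.outer(d,d))@(x-p)) for p,d in [ray(*o) for o in obs]]
def proj(c,X):
    p=rot(c["attitude"]).inv().apply(np.atleast_2d(X)-c["position"]); return np.c_[c["cx"]-c["fx"]*p[:,0]/p[:,2],c["cy"]+c["fy"]*p[:,1]/p[:,2]]
E
python3 - <<'E'
from h import *
import pickle
d=pickle.load(open("c0.pkl","rb"));t,s=d["top"],d["scene"];k=1.5
for n,u,v,z in[("fenceL",380,253,20),("fenceR",461,263,20),("backR",450,338,20),("backL",369,328,20),("tab top",524,321,125),("red",518,325,62),("jar",268,283,85)]:
    print(n,atz(t,u/k,v/k,z).round(0))
print(tri((t,524/k,321/k),(s,367/k,207/k)))
E
```

```text
fenceL [638.  29.  20.]
fenceR [ 617. -147.   20.]
backR [ 454. -123.   20.]
backL [473.  50.  20.]
tab top [ 480. -260.  125.]
red [ 479. -260.   62.]
jar [557. 259.  85.]
(array([ 480.0841471 , -260.29416855,  118.30817038]), [np.float64(1.3488992228542453), np.float64(1.348899222854123)])
```

Call:
{"fn": "play_rows", "kwargs": {"increments": [[[87, 35, -21, -11, 0.05], [87, 70, -42, -22, 0.1], [87, 105, -63, -33, 0.15], [87, 140, -84, -44, 0.2], [87, 175, -105, -55, 0.25], [87, 210, -125, -66, 0.3], [87, 245, -146, -77, 0.35], [87, 280, -167, -88, 0.4], [87, 315, -188, -99, 0.45], [87, 345, -205, -110, 0.504]]]}}

```text
clock: 0.93
tcp_pos: [475.1, -262.8, 332.3]
eef_rot: [-0.001, 0.998, -0.066, -0.001]
wrist_force: [1.1, -0.7, 0.2]
grip_width: 87.1
```

```bash
python3 - <<'E'
from bench import robot, imaging
import cv2,pickle
c=imaging.get_image("wrist");pickle.dump(c,open("w1.pkl","wb"))
o=robot.get_obs();print(o["clock"],o["tcp_pos"],o["eef_rot"],o["wrist_force"])
print(c["position"],c["attitude"],c["fx"])
cv2.imwrite("pics/w1.png",cv2.resize(c["image"][:,:,::-1],(768,576),interpolation=cv2.INTER_CUBIC))
E
```

```text
0.9833 [ 480.6988239  -255.03154357  334.81428047] [-0.00176183  0.99795577 -0.06385791  0.00182654] [2.24270674 8.45198906 0.88853286]
[ 553.94372428 -273.43635029  495.12451813] [-0.65217216  0.0956713  -0.10915292  0.74404577] 337.1355920732788
```

View pics/w1.png

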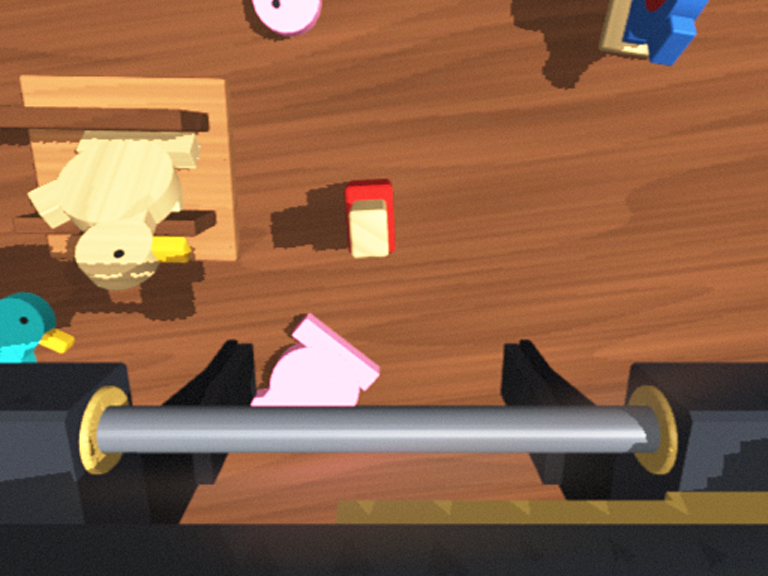

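The wrist view shows the chock at (370,220), with its long side along the image's vertical. That is about 90° off the orientation it needs in the pocket. The duck and stand are on the left at (120,190). I'll take a second, settled view covering both.

Call:
{"fn": "play_rows", "kwargs": {"increments": [[[87, -14, -34, -16, 0], [87, -28, -68, -33, 0], [87, -43, -100, -50, 0], [87, -57, -134, -65, 0], [87, -57, -134, -65, 0], [87, -57, -134, -65, 0], [87, -57, -134, -65, 0]]]}}

```text
clock: 1.57
tcp_pos: [440.8, -115.7, 399.8]
eef_rot: [-0.002, 0.998, -0.064, 0.002]
wrist_force: [-0.5, -0.0, -0.8]
grip_width: 87.1
```

```bash
python3 - <<'E'
from bench import robot, imaging
import cv2,pickle
c=imaging.get_image("wrist");pickle.dump(c,open("w2.pkl","wb"))
o=robot.get_obs();print(o["clock"],o["tcp_pos"],o["eef_rot"],o["joints"])
print(c["position"],c["attitude"],c["fx"])
cv2.imwrite("pics/w2.png",cv2.resize(c["image"][:,:,::-1],(768,576),interpolation=cv2.INTER_CUBIC))
E
```

```text
1.6167 [ 440.73026368 -116.27381206  399.31959026] [-0.00177174  0.99791278 -0.06454029  0.00122398] [ 0.59807528 -0.06135408 -0.40786113  1.53581231 -0.02825925  1.66009442
 -1.51164037]
[ 518.95239357 -126.26434121  562.93849463] [-0.65416255  0.09370953 -0.10796764  0.74271992] 337.1355920732788
```

View pics/w2.png

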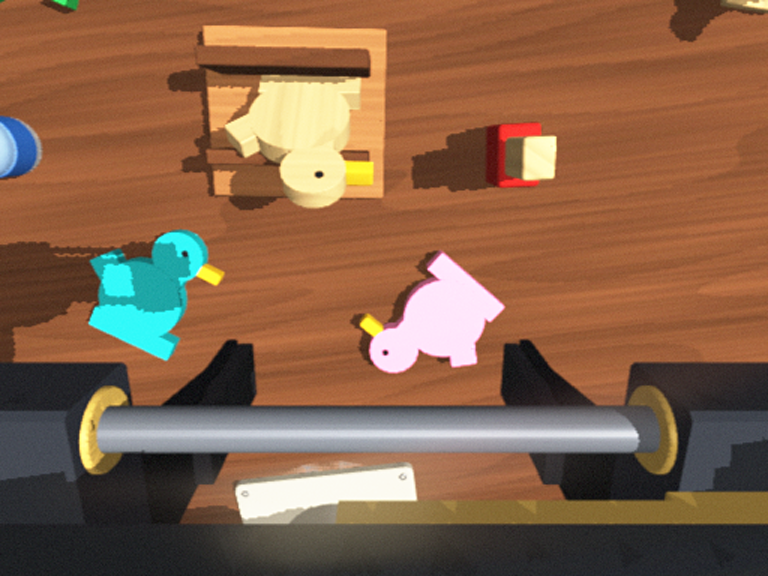

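The stand corners are at about (205,26), (386,30), (383,197) and (215,196), and the chock tab is at (531,158). A zoomed crop will sharpen these.

```bash
python3 - <<'E'
import cv2,pickle,numpy as np
a=pickle.load(open("w2.pkl","rb"))["image"];b=pickle.load(open("w1.pkl","rb"))["image"]
z=lambda i,x,y,w,h,k:cv2.resize(np.ascontiguousarray(i[y:y+h,x:x+w,::-1]),(w*k,h*k),interpolation=cv2.INTER_CUBIC)
o=np.zeros((592,780,3),np.uint8)
o[:,:520]=z(a,130,10,130,148,4)
o[:260,520:]=z(a,315,75,65,65,4)
o[300:560,520:]=z(b,215,110,65,65,4)
cv2.imwrite("pics/crop2.png",o)
E
```

```text
(no output)
```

View pics/crop2.png

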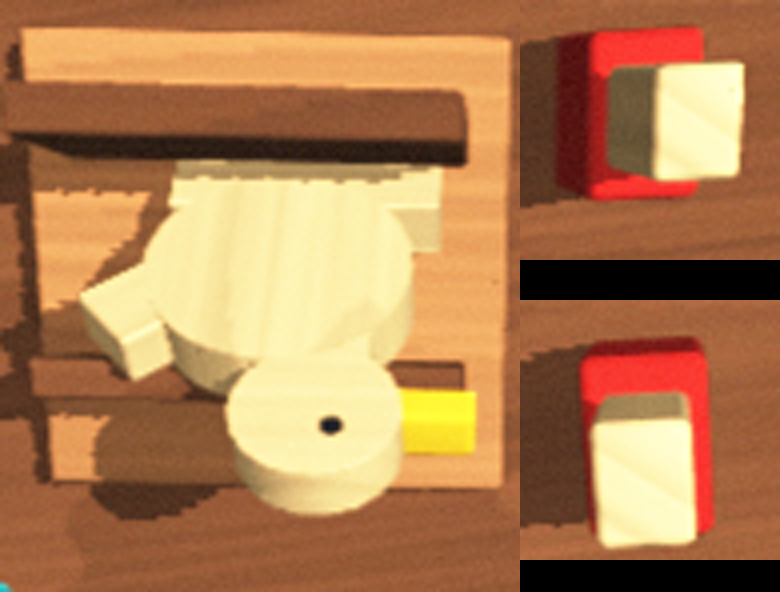

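In the crop, the stand base corners are at (22,28), (511,39), (500,488) and (52,484), the fence edge runs (8,134)–(466,143), and the tab top is clear in both insets. I'll fit the poses from these.

```bash
python3 - <<'E'
from h import *
import pickle
from scipy.optimize import least_squares
a=pickle.load(open("w2.pkl","rb"));b=pickle.load(open("w1.pkl","rb"))
f=lambda p,x0,y0,X=0,Y=0:(x0+(p[0]-X+.5)/4-.5,y0+(p[1]-Y+.5)/4-.5)
m=[((22,28),(45,90,20)),((511,39),(45,-90,20)),((500,488),(-120,-90,20)),((52,484),(-120,90,20)),((8,134),(0,75,90)),((466,143),(0,-75,90)),((33,360),(-70,75,80.5)),((464,364),(-70,-75,80.5))]
uv=np.array([f(p,130,10) for p,_ in m]);M=np.array([q for _,q in m],float)
W=lambda s:R.from_euler("z",s[3]).apply(M)+s[:3]
r=least_squares(lambda s:(proj(a,W(s))-uv).ravel(),[583,-53,0,-.127])
print("stand",r.x,"\nres",r.fun.round(1))
A=[(657,64),(744,62),(740,180),(655,180)];B=[(595,420),(691,418),(696,545),(602,548)]
P=[tri((a,*f(p,315,75,520)),(b,*f(q,215,110,520,300))) for p,q in zip(A,B)]
for x,e in P: print("tri",x.round(1),np.round(e,1))
for c,L,o in((a,A,(315,75,520)),(b,B,(215,110,520,300))):
    X=np.array([atz(c,*f(p,*o),125) for p in L]);print("z125",X.mean(0).round(1),"long yaws",[np.arctan2(*(X[i]-X[j])[1::-1]).round(3) for i,j in((0,3),(1,2))],np.linalg.norm(X[0]-X[3]).round(1),np.linalg.norm(X[0]-X[1]).round(1))
d=pickle.load(open("c0.pkl","rb"))
for n in d: print(n,proj(d[n],W(r.x)).round(1)[:4].tolist())
E
```

```text
stand [ 5.87484059e+02 -5.05253310e+01 -4.07483913e+00 -1.44469574e-01] 
res [-0.2  0.1  0.1 -0.4  0.5  0.5  0.6 -0.5 -0.4  0.5 -0.2  0.4 -0.1 -0.8
 -0.2  0.2]
tri [ 504.2 -246.1  121.7] [0.2 0.2]
tri [ 501.5 -272.5  123.6] [0.1 0.1]
tri [ 465.9 -269.5  125.5] [0.2 0.2]
tri [ 468.8 -243.   125. ] [0.2 0.2]
z125 [ 485.2 -257.5  125. ] long yaws [np.float64(-0.064), np.float64(-0.063)] 35.5 27.0
z125 [ 485.2 -257.9  125. ] long yaws [np.float64(-0.092), np.float64(-0.087)] 36.0 26.3
scene [[242.8, 222.9], [225.8, 188.3], [268.0, 177.7], [288.1, 210.2]]
top [[252.6, 166.8], [306.8, 175.1], [299.6, 224.7], [244.5, 216.0]]
```

```bash
cat >> h.py <<'E'
S=np.array([586.5,-51.,0.]);SY=-.143
RS=R.from_euler("z",SY)
def toS(p): return RS.inv().apply(np.asarray(p)-S)
def toW(p): return RS.apply(p)+S
def go(o,pw,yaw=None):
    t=rot(o["eef_rot"]);x=t.apply([1,0,0]);y=np.arctan2(x[1],x[0])
    print("tcp stand",toS(o["tcp_pos"]).round(1),"yaw",y.round(3),"shift",t.inv().apply(np.asarray(pw)-o["tcp_pos"]).round(1),"twist",None if yaw is None else np.round(-(yaw-y),3))
E
python3 - <<'E'
from h import *
import pickle
from bench import robot
a=pickle.load(open("w2.pkl","rb"))
for p,z in(((315,415),124),((307,170),35)):
    print(toS(atz(a,130+p[0]/4-.4,10+p[1]/4-.4,z)).round(1))
o=robot.get_obs()
for q in((-145,-16,200),(-145,-16,108),(-29.5,-16,118)): go(o,toW(np.array(q,float)),SY)
E
```

```text
[-84.1 -28.2 124. ]
[ -2.6 -15.8  35. ]
tcp stand [-135.   -85.4  399.3] yaw -0.129 shift [ -9.5 -68.8 199.6] twist 0.014
tcp stand [-135.   -85.4  399.3] yaw -0.129 shift [ -9.7 -68.4 291.6] twist 0.014
tcp stand [-135.   -85.4  399.3] yaw -0.129 shift [105.8 -66.9 281.8] twist 0.014
```

Call:
{"fn": "play_rows", "kwargs": {"increments": [[[0, -3, -15, 35, 0.014], [0, -6, -30, 70, 0.014], [0, -9, -45, 105, 0.014], [0, -12, -61, 140, 0.014], [0, -12, -61, 175, 0.014], [0, -12, -61, 210, 0.014], [0, -12, -61, 240, 0.014], [0, -12, -61, 265, 0.014], [0, -12, -61, 265, 0.014], [0, -12, -61, 265, 0.014]]]}}

```text
clock: 2.45
tcp_pos: [436.4, -54.0, 133.5]
eef_rot: [-0.002, 0.997, -0.072, -0.001]
wrist_force: [0.2, -0.1, 1.1]
grip_width: 28.5
```

```bash
python3 - <<'E'
from h import *
from bench import robot,imaging
import cv2
c=imaging.get_image("scene");i=c["image"][120:250,190:330,::-1]
cv2.imwrite("pics/s3.png",cv2.resize(i,None,fx=4,fy=4,interpolation=cv2.INTER_CUBIC))
o=robot.get_obs();print(o["clock"],o["grip_width"])
for q in((-145,-24,108),(-29.5,-24,118)): go(o,toW(np.array(q,float)),SY)
E
```

```text
2.5 24.26454923836894
tcp stand [-146.9  -24.1  135. ] yaw -0.144 shift [ 1.9 -0.  27. ] twist -0.001
tcp stand [-146.9  -24.1  135. ] yaw -0.144 shift [117.4  -0.2  17.2] twist -0.001
```

View pics/s3.png

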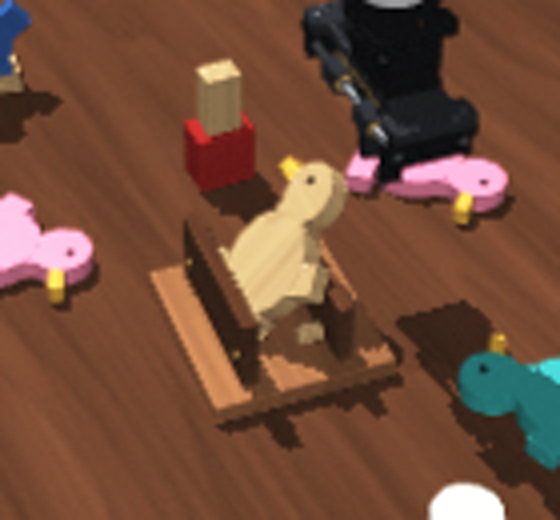

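The gripper is behind the head, which is at (315,190). I'll lower it and push gently.

Call:
{"fn": "play_rows", "kwargs": {"increments": [[[0, 2, 0, 15, 0], [0, 2, 0, 29, 0], [0, 2, 0, 29, 0], [0, 10, 0, 29, 0], [0, 16, 0, 29, 0], [0, 22, 0, 29, 0], [0, 28, 0, 29, 0], [0, 34, 0, 28, 0], [0, 40, 0, 27, 0], [0, 46, 0, 26, 0]]]}}

```text
clock: 3.33
tcp_pos: [484.0, -60.6, 109.3]
eef_rot: [-0.002, 0.997, -0.072, 0.001]
wrist_force: [-0.3, -0.2, 0.0]
grip_width: 0.3
```

```bash
python3 - <<'E'
from h import *
from bench import robot
o=robot.get_obs();print(o["clock"],o["grip_width"],RS.inv().apply(o["wrist_force"]).round(1))
go(o,toW(np.array((-29.5,-24,119))),SY)
E
```

```text
3.3333 0.2657831840387762 [-0.3 -0.2  0. ]
tcp stand [-100.1  -24.1  109.3] yaw -0.144 shift [70.6 -0.2 -9.6] twist -0.001
```

Call:
{"fn": "play_rows", "kwargs": {"increments": [[[0, 4, 0, -1, 0], [0, 8, 0, -2, 0], [0, 12, 0, -3, 0], [0, 16, 0, -4, 0], [0, 20, 0, -5, 0], [0, 24, 0, -6, 0], [0, 28, 0, -7, 0], [0, 28, 0, -7, 0]]]}}

```text
clock: 4.0
tcp_pos: [512.5, -64.7, 116.6]
eef_rot: [-0.002, 0.997, -0.072, 0.001]
wrist_force: [-0.4, 0.4, -0.3]
grip_width: 0.4
```

```bash
python3 - <<'E'
from h import *
from bench import robot,imaging
import cv2
c=imaging.get_image("scene");i=c["image"][120:250,190:330,::-1]
cv2.imwrite("pics/s4.png",cv2.resize(i,None,fx=4,fy=4,interpolation=cv2.INTER_CUBIC))
o=robot.get_obs();print(o["clock"],RS.inv().apply(o["wrist_force"]).round(1))
go(o,toW(np.array((-29.5,-24,119))),SY)
E
```

```text
4.05 [-0.5 -0.5 -0.1]
tcp stand [-71.7 -24.1 116.4] yaw -0.144 shift [42.2 -0.1 -2.5] twist -0.001
```

View pics/s4.png

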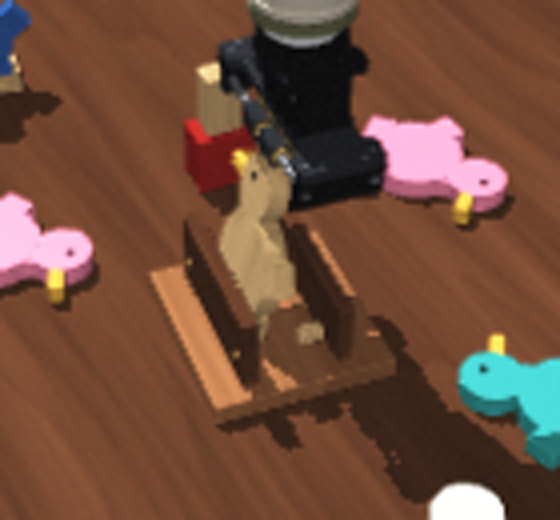

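The duck is now most of the way up, in contact at (285,170). I'll continue slowly.

Call:
{"fn": "play_rows", "kwargs": {"increments": [[[0, 4, 0, 0, 0], [0, 8, 0, -1, 0], [0, 12, 0, -1, 0], [0, 16, 0, -2, 0], [0, 20, 0, -2, 0], [0, 24, 0, -2, 0], [0, 27, 0, -2, 0], [0, 30, 0, -2, 0], [0, 33, 0, -2, 0], [0, 35, 0, -2, 0]]]}}

```text
clock: 4.88
tcp_pos: [547.0, -69.7, 118.4]
eef_rot: [-0.002, 0.997, -0.072, 0.001]
wrist_force: [-0.3, -0.8, -0.2]
grip_width: 0.7
```

Call:
{"fn": "play_rows", "kwargs": {"increments": [[[0, 1, 0, 0, 0], [0, 2, 0, 0, 0], [0, 3, 0, 0, 0], [0, 4, 0, 0, 0], [0, 5, 0, 0, 0], [0, 6, 0, 0, 0], [0, 7, 0, 0, 0], [0, 7, 0, 0, 0]]]}}

```text
clock: 5.55
tcp_pos: [553.6, -70.7, 118.4]
eef_rot: [-0.002, 0.997, -0.072, 0.001]
wrist_force: [-4.9, -0.4, 3.0]
grip_width: 0.1
```

```bash
python3 - <<'E'
from h import *
from bench import robot,imaging
import cv2
c=imaging.get_image("scene");i=c["image"][120:250,190:330,::-1]
cv2.imwrite("pics/s5.png",cv2.resize(i,None,fx=4,fy=4,interpolation=cv2.INTER_CUBIC))
o=robot.get_obs();print(o["clock"],RS.inv().apply(o["wrist_force"]).round(1))
go(o,toW(np.array((-29.5,-24,119))),SY)
E
```

```text
5.6 [-5.2 -1.2  3.4]
tcp stand [-29.8 -24.1 118.5] yaw -0.144 shift [ 0.3 -0.1 -0.5] twist -0.001
```

View pics/s5.png

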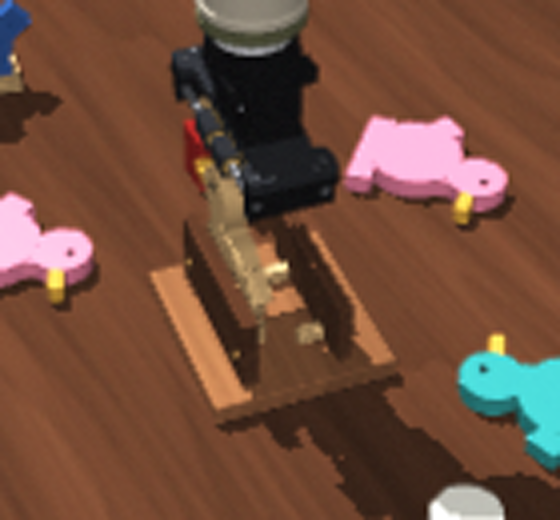

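The duck is upright against the fence, and the 5 N contact confirms it has seated. I'll back off, rise and go to the chock.

Call:
{"fn": "play_rows", "kwargs": {"increments": [[[0, -3, 0, 0, 0], [0, -10, 0, 0, 0], [0, -30, 0, -2, 0], [0, -55, 0, -20, 0], [0, -75, 0, -50, 0], [40, -80, 0, -85, 0], [60, -80, 0, -120, 0], [60, -80, 0, -140, 0], [60, -80, 0, -140, 0], [60, -80, 0, -140, 0]]]}}

```text
clock: 6.43
tcp_pos: [474.5, -59.8, 259.2]
eef_rot: [-0.002, 0.997, -0.072, 0.002]
wrist_force: [-0.6, -0.4, 0.2]
grip_width: 26.3
```

```bash
python3 - <<'E'
from h import *
from bench import robot,imaging
import cv2,pickle
c=imaging.get_image("wrist");pickle.dump(c,open("w6.pkl","wb"))
cv2.imwrite("pics/w6.png",cv2.resize(c["image"][:300,:,::-1],(768,450),interpolation=cv2.INTER_CUBIC))
o=robot.get_obs();print(o["clock"],o["joints"].round(2))
for y in(-.078+np.pi/2,-.078-np.pi/2): go(o,(485,-258,240),y)
E
```

```text
6.4833 [ 0.54  0.01 -0.5   1.76  0.    1.37 -1.68]
tcp stand [-110.2  -24.7  258. ] yaw -0.144 shift [ 39.4 194.6  17.2] twist -1.637
tcp stand [-110.2  -24.7  258. ] yaw -0.144 shift [ 39.4 194.6  17.2] twist 1.504
```

View pics/w6.png

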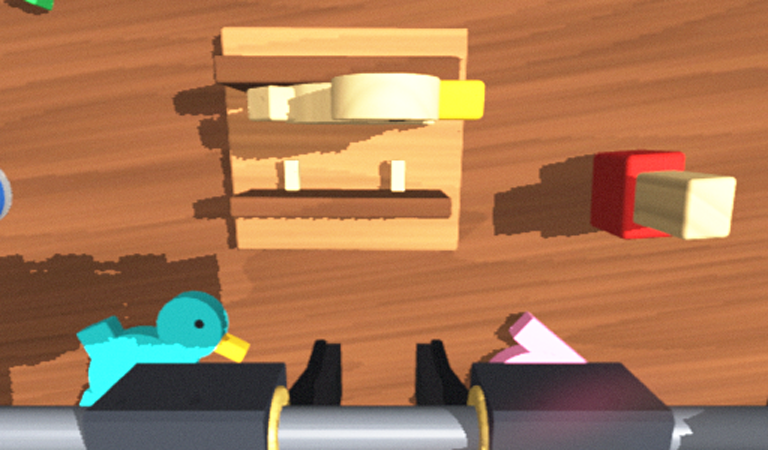

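The duck stands upright at (365,95) in the slot, the two cheeks show at (292,175) and (398,175), and the chock tab top is at (709,208). The turn to the chock will be a negative twist.

Call:
{"fn": "play_rows", "kwargs": {"increments": [[[60, 4, 20, 2, -0.12], [60, 8, 40, 4, -0.24], [60, 12, 60, 6, -0.36], [60, 16, 80, 8, -0.48], [60, 20, 100, 8, -0.6], [60, 24, 120, 8, -0.72], [60, 28, 140, 8, -0.84], [60, 32, 160, 8, -0.96], [60, 36, 180, 8, -1.08], [60, 39, 194, 8, -1.2]]]}}

```text
clock: 7.32
tcp_pos: [483.6, -259.0, 247.1]
eef_rot: [-0.002, 0.863, 0.506, 0.001]
wrist_force: [0.2, -0.4, 0.2]
grip_width: 59.6
```

Call:
{"fn": "play_rows", "kwargs": {"increments": [[[60, 0, 0, 0, -0.12], [60, 0, 0, 0, -0.24], [60, 0, 0, 0, -0.36], [60, 0, 0, 0, -0.44], [60, 0, 0, 0, -0.44], [60, 0, 0, 0, -0.44], [60, 0, 0, 0, -0.44]]]}}

```text
clock: 7.9
tcp_pos: [483.3, -258.8, 246.3]
eef_rot: [-0.003, 0.733, 0.681, 0.001]
wrist_force: [-1.0, -0.4, -0.5]
grip_width: 59.9
```

```bash
python3 - <<'E'
from h import *
from bench import robot,imaging
import cv2,pickle
c6=pickle.load(open("w6.pkl","rb"))
print("tab w6",atz(c6,472.2,138.4,125))
for u,v in((635,240),(685,152),(592,235),(600,154)): print(atz(c6,u/1.5,v/1.5,62).round(1))
c=imaging.get_image("wrist");pickle.dump(c,open("w7.pkl","wb"))
cv2.imwrite("pics/w7.png",cv2.resize(c["image"][:,:,::-1],(768,576),interpolation=cv2.INTER_CUBIC))
o=robot.get_obs();print(o["clock"],o["joints"].round(2),o["tcp_pos"],c["position"])
go(o,(485,-258,94),-.078+np.pi/2)
E
```

```text
tab w6 [ 485.74050548 -256.66760811  125.        ]
[ 455.5 -244.4   62. ]
[ 512.7 -278.5   62. ]
[ 463.6 -213.8   62. ]
[ 519.7 -220.6   62. ]
7.95 [ 0.78  0.18 -0.42  1.61  0.07  1.37  0.28] [ 483.37285139 -258.85347224  246.53684773] [ 489.93147655 -181.27492846  409.6163694 ]
tcp stand [ -72.5 -220.4  246.5] yaw 1.498 shift [  0.2   1.8 152.5] twist 0.005
```

View pics/w7.png

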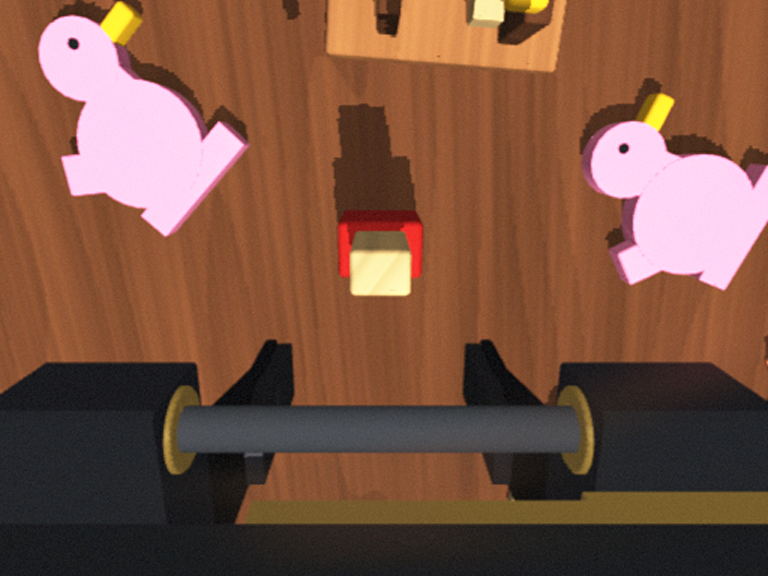

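Tenth picture: the tab at (381,270) is centred and square between the fingers at (285,…) and (475,…). I'll descend and grip.

Call:
{"fn": "play_rows", "kwargs": {"increments": [[[60, 0, 2, 35, 0.005], [60, 0, 2, 70, 0.005], [60, 0, 2, 105, 0.005], [60, 0, 2, 135, 0.005], [60, 0, 2, 152, 0.005], [60, 0, 2, 152, 0.005], [60, 0, 2, 152, 0.005]]], "squeeze": 25}}

```text
clock: 8.53
tcp_pos: [484.9, -257.9, 94.3]
eef_rot: [-0.003, 0.734, 0.679, 0.001]
wrist_force: [0.3, -0.5, 0.9]
grip_width: 60.0
```

Call:
{"fn": "play_rows", "kwargs": {"increments": [[[20, 0, 0, 0, 0], [20, 0, 0, 0, 0], [20, 0, 0, 0, 0], [20, 0, 0, 0, 0], [20, 0, 0, 0, 0], [20, 0, 0, 0, 0], [20, 0, 0, 0, 0], [20, 0, 0, 0, 0]]], "squeeze": 25}}

```text
clock: 9.2
tcp_pos: [485.2, -258.1, 95.0]
eef_rot: [-0.003, 0.734, 0.679, 0.001]
wrist_force: [-2.4, 0.3, 6.5]
grip_width: 36.1
```

```bash
python3 - <<'E'
from h import *
from bench import robot
o=robot.get_obs();print(o["clock"],o["tcp_pos"],o["grip_width"],o["wrist_force"])
E
```

```text
9.2 [ 485.20930367 -258.14650495   94.98269293] 36.102042159789264 [-2.4408905   0.29357869  6.47248053]
```

Gripped at 36.1 mm. Next is to lift, then turn and carry it to above the pocket.

Call:
{"fn": "play_rows", "kwargs": {"increments": [[[20, 0, 0, -20, 0], [20, 0, 0, -50, 0], [20, 0, 0, -85, 0], [20, 0, 0, -120, 0.1], [20, 0, 0, -155, 0.22], [20, 0, 0, -185, 0.34], [20, 0, 0, -205, 0.46], [20, 0, 0, -205, 0.58], [20, 0, 0, -205, 0.7], [20, 0, 0, -205, 0.82]]]}}

```text
clock: 10.03
tcp_pos: [485.4, -259.2, 299.8]
eef_rot: [-0.003, 0.945, 0.327, 0.0]
wrist_force: [0.2, -0.2, -2.9]
grip_width: 35.8
```

Call:
{"fn": "play_rows", "kwargs": {"increments": [[[20, 0, 0, 0, 0.12], [20, 0, 0, 0, 0.24], [20, 0, 0, 0, 0.36], [20, 0, 0, 0, 0.48], [20, 0, 0, 0, 0.6], [20, 0, 0, 0, 0.72], [20, 0, 0, 0, 0.82], [20, 0, 0, 0, 0.82], [20, 0, 0, 0, 0.82]]]}}

```text
clock: 10.78
tcp_pos: [485.2, -259.1, 299.4]
eef_rot: [-0.003, 0.997, -0.075, -0.001]
wrist_force: [-1.4, -0.2, -1.4]
grip_width: 35.6
```

```bash
python3 - <<'E'
from h import *
from bench import robot
o=robot.get_obs();print(o["clock"],o["tcp_pos"],o["grip_width"],o["wrist_force"],o["joints"].round(2))
go(o,toW(np.array((-45.5,0,300.))),SY)
E
```

```text
10.7833 [ 485.24422205 -259.05097059  299.44236813] 35.56754170828739 [-1.37591642 -0.15567001 -1.41855752] [ 0.67  0.16 -0.29  1.52  0.04  1.48 -1.35]
tcp stand [ -70.6 -220.4  299.4] yaw -0.151 shift [  23.4 -220.5    0.6] twist -0.008
```

Call:
{"fn": "play_rows", "kwargs": {"increments": [[[20, 3, -30, 0, -0.008], [20, 6, -60, 0, -0.008], [20, 9, -90, 0, -0.008], [20, 12, -120, 0, -0.008], [20, 16, -150, 0, -0.008], [20, 19, -180, 0, -0.008], [20, 22, -205, 0, -0.008], [20, 23, -220, 0, -0.008], [20, 23, -220, 0, -0.008], [20, 23, -220, 0, -0.008]]]}}

```text
clock: 11.62
tcp_pos: [541.0, -44.3, 300.4]
eef_rot: [-0.003, 0.998, -0.069, -0.002]
wrist_force: [0.9, -0.2, -3.4]
grip_width: 35.7
```

```bash
python3 - <<'E'
from h import *
from bench import robot,imaging
import cv2
for n in("scene","wrist"):
    c=imaging.get_image(n)
    i=c["image"][60:250,160:330] if n=="scene" else c["image"][:260]
    cv2.imwrite(f"pics/{n}8.png",i[:,:,::-1])
a=cv2.imread("pics/scene8.png");b=cv2.imread("pics/wrist8.png")
a=cv2.resize(a,(268,300));b=cv2.resize(b,(530,269))
import numpy as np
m=np.zeros((300,800,3),np.uint8);m[:,:268]=a;m[:269,270:]=b
cv2.imwrite("pics/m8.png",m)
o=robot.get_obs();print(o["clock"],o["grip_width"],o["wrist_force"])
go(o,toW(np.array((-45.5,0,115.))),SY)
E
```

```text
11.7167 36.059694628333766 [-0.70514647 -0.1044709  -2.72844728]
tcp stand [-45.9  -1.7 300.4] yaw -0.142 shift [  1.1  -0.8 185.4] twist 0.001
```

View pics/m8.png

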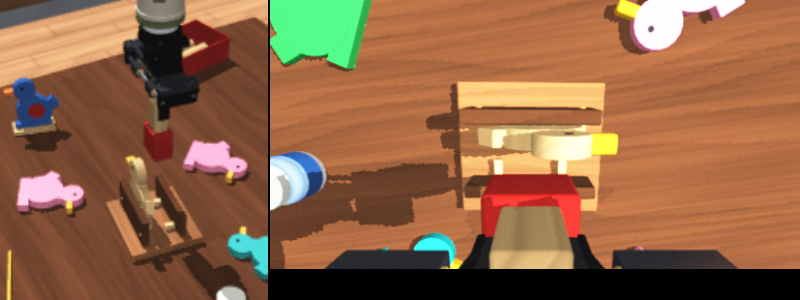

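The chock is centred at (530,…) over the pocket between the cheeks at (498,165) and (562,165), and the duck is upright. I'll lower it in stages, watching the force.

Call:
{"fn": "play_rows", "kwargs": {"increments": [[[20, 1, -1, 20, 0], [20, 1, -1, 45, 0], [20, 1, -1, 70, 0], [20, 1, -1, 95, 0], [20, 1, -1, 110, 0], [20, 1, -1, 120, 0], [20, 1, -1, 130, 0], [20, 1, -1, 135, 0], [20, 1, -1, 135, 0]]]}}

```text
clock: 12.47
tcp_pos: [541.3, -45.0, 164.8]
eef_rot: [-0.003, 0.997, -0.071, -0.002]
wrist_force: [0.0, 0.0, -2.0]
grip_width: 35.5
```

```bash
python3 - <<'E'
from h import *
from bench import robot
o=robot.get_obs();print(o["clock"],o["grip_width"],o["wrist_force"])
go(o,toW(np.array((-45.5,0,115.))),SY)
E
```

```text
12.4667 35.47076739450352 [ 2.04855767e-02  8.70647610e-04 -1.99359253e+00]
tcp stand [-45.6  -0.5 164.8] yaw -0.143 shift [ 0.3 -0.2 49.8] twist 0.0
```

Call:
{"fn": "play_rows", "kwargs": {"increments": [[[20, 0, 0, 6, 0], [20, 0, 0, 12, 0], [20, 0, 0, 18, 0], [20, 0, 0, 24, 0], [20, 0, 0, 30, 0], [20, 0, 0, 35, 0], [20, 0, 0, 40, 0], [20, 0, 0, 43, 0], [20, 0, 0, 46, 0], [20, 0, 0, 46, 0]]]}}

```text
clock: 13.3
tcp_pos: [540.8, -44.7, 118.2]
eef_rot: [-0.003, 0.997, -0.071, -0.002]
wrist_force: [-0.7, 0.6, -1.8]
grip_width: 35.8
```

Call:
{"fn": "play_rows", "kwargs": {"increments": [[[20, 0, 0, 1, 0], [20, 0, 0, 2, 0], [20, 0, 0, 3, 0], [20, 0, 0, 4, 0], [20, 0, 0, 4, 0]]]}}

```text
clock: 13.72
tcp_pos: [541.1, -44.7, 114.5]
eef_rot: [-0.003, 0.997, -0.071, -0.002]
wrist_force: [-0.1, 0.6, -0.7]
grip_width: 36.0
```

```bash
python3 - <<'E'
from h import *
from bench import robot
o=robot.get_obs();print(o["clock"],o["grip_width"],RS.inv().apply(o["wrist_force"]))
go(o,toW(np.array((-45.5,0,115.))),SY)
E
```

```text
13.7167 35.95606169688473 [-0.2005143   0.52937663 -0.74572781]
tcp stand [-45.8  -0.2 114.5] yaw -0.142 shift [ 0.3 -0.2 -0.5] twist 0.001
```

Call:
{"fn": "play_rows", "kwargs": {"increments": [[[20, 0, 0, 1, 0], [20, 0, 0, 1, 0], [42, 0, 0, 0, 0], [50, 0, 0, 0, 0], [56, 0, 0, 0, 0], [56, 0, 0, 0, 0], [56, 0, 0, 0, 0], [56, 0, 0, 0, 0]]]}}

```text
clock: 14.38
tcp_pos: [541.1, -44.7, 114.5]
eef_rot: [-0.003, 0.997, -0.071, -0.002]
wrist_force: [-0.4, -0.1, -0.9]
grip_width: 55.1
```

Call:
{"fn": "play_rows", "kwargs": {"increments": [[[56, 0, 0, -10, 0], [56, 0, 0, -25, 0], [56, 0, 0, -50, 0], [56, 0, 0, -80, 0], [56, -10, 0, -110, 0], [56, -30, 0, -130, 0], [56, -60, 0, -140, 0], [56, -80, 0, -140, 0], [56, -80, 0, -140, 0], [56, -80, 0, -140, 0]]]}}

```text
clock: 15.22
tcp_pos: [462.2, -34.2, 256.0]
eef_rot: [-0.002, 0.997, -0.071, -0.001]
wrist_force: [-0.2, 0.1, -0.0]
grip_width: 55.7
```

```bash
python3 - <<'E'
from h import *
from bench import robot,imaging
import cv2,pickle
s=imaging.get_image("scene");w=imaging.get_image("wrist");pickle.dump((s,w),open("w9.pkl","wb"))
m=np.zeros((480,800,3),np.uint8)
m[:456,:408]=cv2.resize(s["image"][130:244,195:297,::-1],(408,456),interpolation=cv2.INTER_CUBIC)
m[:480,410:]=cv2.resize(w["image"][0:160,190:320,::-1],(390,480),interpolation=cv2.INTER_CUBIC)
cv2.imwrite("pics/m9.png",m)
o=robot.get_obs();print(o["clock"],o["grip_width"],o["tcp_pos"],o["wrist_force"])
Q=[(-45,0,145),(-59,-18,145),(-31,-18,145),(-31,18,145),(-59,18,145)]
print("pred tab top in wrist crop",((proj(w,toW(np.array(Q,float)))-[190,0])*3+[410,0]).round())
Q=[(-65.5,-30,82),(-65.5,30,82)]
print("pred red",((proj(w,toW(np.array(Q,float)))-[190,0])*3+[410,0]).round())
E
```

```text
15.3167 55.772101301007595 [462.86270623 -34.21835691 255.16065673] [-0.31409191  0.60471572  0.04891869]
pred tab top in wrist crop [[593. 266.]
 [661. 322.]
 [663. 209.]
 [522. 209.]
 [524. 322.]]
pred red [[686. 332.]
 [501. 332.]]
```

View pics/m9.png

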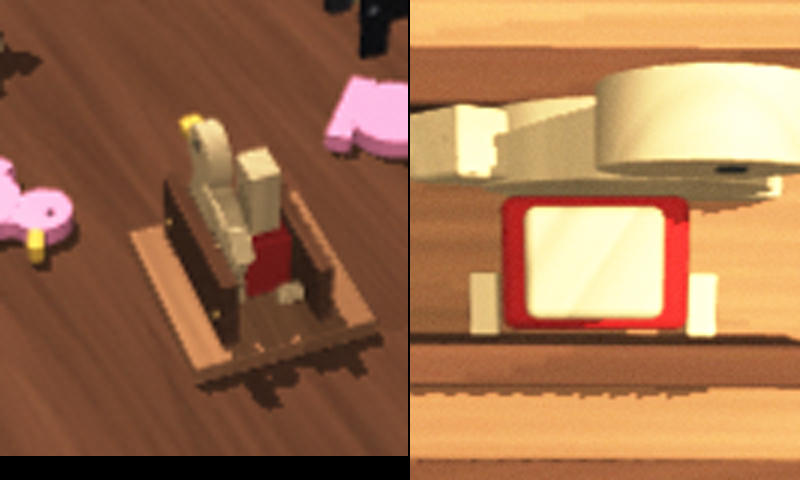

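Final picture: the tab top spans (524–663, 207–320), against a predicted (522–663, 209–322) for a seated chock. It sits between the cheeks, with the duck upright against the fence. Handing in.

```bash
python3 -c "
from bench import robot
print(robot.finish_job())"
```

```text
the job is handed in; nothing more can be done
None
```

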